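# Pack the carving vise's clamp kit into its caddy

## Robot

A 6-joint arm with a two-finger parallel gripper is mounted at the origin on the work surface. World frame = base frame: x ahead of the robot, y to its left, z up, the work surface at z = 0. Lengths are in m, angles in rad, forces in N, time in s.
With the tool pointing down it reaches from about 0.3 to 0.85 m from the base axis. Payload 5.4 kg.
Tool frame: the origin (TCP) lies midway between the tips of the shut fingers; the grasp point (between the pads) lies 19 mm behind it; z points along the fingers, y is the line along which they close (so a half turn about z gives the same grasp; the last joint's range is limited). The gripper opens to 85 mm and grips with 20 to 120 N. Pads are 22 mm wide; open, the fingers measure 114 mm over their backs; the gripper's body (76 mm by 85 mm) begins 54 mm behind the grasp point. The pads swing forward as they close: fully open they stand 13 mm farther back than shut.
Start: joints at [-1.317, 0.158, 1.597, -0, 1.386, -0.21], TCP at [0.257, -0.514, 0.231] pointing down, gripper open.
Joint ranges: [-2.91, 2.91], [-0.94, 2.29], [0.18, 2.7], [-1.29, 4.43], [0.17, 2.64], [-3, 3]. Speed limits (rad/s): [2.57, 2.57, 3.14, 3.14, 3.14, 3.14].

## Interface

Orientations are given as a unit quaternion [w, x, y, z].
In Python, from plant import bot, viewer gives the robot as it stands.
- The arm moves only by the tool drive_tool, never from a script. Its argument "rows" is a list of rows, each a list of 3 entries, a list of its own where there are three numbers: the shift along the world's x, y, z in cm, then the turn, a rotation vector about the world's x, y, z in rad, then the opening, from 0 (shut) to 1 (fully open). A call has 1 to 10 rows; each row is the pose to reach, as a shift and turn from the pose commanded when the call began; what a row does not reach only later rows make up. A row lasts 1/12 s, in which the tool goes at most 41.7 mm and 7.16 degrees, less where a joint would pass 70% of its speed; a pose out of reach is approached as far as the arm can. A call with a gripper value outside its range is refused whole. The fingers move at their own pace and stop on an object; the grip force is fixed at half the most. Time passes only in rows, so rows that repeat a pose let the fingers close. It gives the time, the measured TCP pose, the force, the opening and the grip force at its end, in the units of the state.
- bot.state(): the state, without advancing time (a new reading comes with each control period).
- viewer.capture(name): name is "scene" or "top"; returns the picture (384x512x3 uint8, red, green, blue); there is no depth.
- viewer.camera_model(name): a dict with "intrinsics" (3x3 intrinsics, pixels), "R" (3x3) and "t" (3): a world point X has camera coordinates R X + t. Camera axes: x right, y down, z forward; pixel columns grow to the right and rows downward; lengths in m; the calibration is good to about 2 mm. A picture is of the moment at which its call begins. camera_model takes no time and is no camera call.
- bot.finish_job(): hands the job in; it is judged then, once.
The state is a dict: "clock": time; "q": joint angles; "qvel": joint speeds; "joint_efforts": joint torques, N m; "eef_pos": TCP position; "orientation": TCP orientation; "ft_force": force on the tool from outside, world axes, zero at the start; "wrist_torque": the same for the moment, N m; "width": finger opening in m; "grasp_force": force on a finger pad.
Only numpy, scipy, OpenCV 4.12 (cv2) and the standard library are available. Lean on these libraries where they do the work, as an engineer would, in place of code of your own. Each camera call takes 0.05 s, during which the arm holds its last target. There are 200 camera calls.

## Task

Pack the carving vise's kit into the wooden caddy: set the orange wing handle, the brass collar, the dark wooden knob and the blue jaw pad each in the compartment whose floor shows its own silhouette, flat on the floor (the knob on its foot) and centred on the silhouette, with the wing handle and the jaw pad lined up along theirs. The black wing handle and the steel collar belong to another vise: leave them where they lie.

Things in the scene. Friction and masses are not known exactly. Their poses are not given: they have to be found in the camera images.
- wing_orange: two-armed orange wing handle (a clamp's wing nut), 78 mm long along its x, arms 16 mm wide (y) and 18 mm high, with a round hub of 28 mm diameter and 24 mm height in the middle; a small steel dot on top. Both ends are alike. Lies flat on the table at the start. Origin: centre of its underside, z up. About 90 g.
- collar_brass: yellow brass collar: a plain ring of 44 mm outer and 22 mm inner diameter, 24 mm high, lying flat, its hole upright. Origin: centre of its underside, z up along the hole. About 200 g.
- knob: dark-brown turned wooden knob standing upright, 32 mm high: foot of 32 mm diameter up to 10 mm, widening to 40 mm diameter between 14 and 28 mm height, top face 28 mm across. Origin: centre of its underside, z up. About 35 g.
- jaw: blue metal jaw pad: a block 70 mm long (x), 32 mm wide (y), 26 mm high, with two steel screw heads on top. Both ends are alike. Lies flat on the table at the start. Origin: centre of its underside, z up. About 150 g.
- wing_black: two-armed black wing handle (a clamp's wing nut), 78 mm long along its x, arms 16 mm wide (y) and 18 mm high, with a round hub of 28 mm diameter and 24 mm height in the middle; a small steel dot on top. Both ends are alike. Lies flat on the table at the start. Origin: centre of its underside, z up. Does not belong to the kit.
- collar_steel: grey steel collar: a plain ring of 44 mm outer and 22 mm inner diameter, 24 mm high, lying flat, its hole upright. Origin: centre of its underside, z up along the hole. Does not belong to the kit.
- bay_wing: fixed white compartment whose floor shows an orange wing-handle silhouette (78 mm long along x). 104 x 104 mm outside, walls 4 mm thick; floor 4 mm, wall tops 12 mm above the origin. Origin: centre of its underside, 8 mm above the table, under the silhouette's middle; x, y along its walls. The caddy: fixed 228 mm square tray, rim 22 mm above the table, compartments 2 x 2, 105 mm apart.
- bay_collar: fixed white compartment whose floor shows a brass-coloured ring silhouette (44 mm). 104 x 104 mm outside, walls 4 mm thick; floor 4 mm, wall tops 12 mm above the origin. Origin: centre of its underside, 8 mm above the table, under the silhouette's middle; x, y along its walls. In the same tray.
- bay_knob: fixed white compartment whose floor shows a dark-brown disc silhouette (40 mm). 104 x 104 mm outside, walls 4 mm thick; floor 4 mm, wall tops 12 mm above the origin. Origin: centre of its underside, 8 mm above the table, under the silhouette's middle; x, y along its walls. In the same tray.
- bay_jaw: fixed white compartment whose floor shows a blue rectangle silhouette (70 mm along x, 32 mm along y). 104 x 104 mm outside, walls 4 mm thick; floor 4 mm, wall tops 12 mm above the origin. Origin: centre of its underside, 8 mm above the table, under the silhouette's middle; x, y along its walls. In the same tray.
There are look-alikes about, which are no part of the job. There is more than one size of the wing_orange; the job needs the larger.

How it is judged:
At the end, for the whole second after the job is handed in: Each kit part rests flat, released, in the compartment with its silhouette: within 15 mm of the centre, tilt under 0.15 rad, wing handle and jaw pad within 0.3 rad of the silhouette either way round; black wing handle and steel collar within 20 mm of their starts (horizontal distance between wing_orange and bay_wing below 0.015 m and z of wing_orange in the frame of bay_wing between 0 and 0.009 m and angle between each of wing_orange, collar_brass, knob, jaw's own z axis and vertical below 0.15 rad and linear speed of each of wing_orange, collar_brass, knob, jaw below 0.02 m/s and angle between the x axis of wing_orange and the x axis of bay_wing, either way round below 0.3 rad and horizontal distance between collar_brass and bay_collar below 0.015 m and z of collar_brass in the frame of bay_collar between 0 and 0.009 m and horizontal distance between knob and bay_knob below 0.015 m and z of knob in the frame of bay_knob between 0 and 0.009 m and horizontal distance between jaw and bay_jaw below 0.015 m and z of jaw in the frame of bay_jaw between 0 and 0.009 m and angle between the x axis of jaw and the x axis of bay_jaw, either way round below 0.3 rad and distance of each of wing_black, collar_steel from where it was at the start of the episode below 0.02 m); the robot touches nothing.
It fails at once if the black wing handle is moved by more than 20 mm (distance of wing_black from where it was at the start of the episode above 0.02 m).
It fails at once if the steel collar is moved by more than 20 mm (distance of collar_steel from where it was at the start of the episode above 0.02 m).
It also fails if it takes over 99 s, if anything falls off the work surface, if the arm or the gripper's body presses on something with over 40 N, if the wrist force passes 120 N, or if a joint passes its speed limit or range.

## Working session

There is one attempt and no reset: what is moved stays moved. The work goes in short steps, Python scripts to look and compute and a tool call to move; the robot and the scene stay as the last step left them, time stands still between calls to the robot, and variables do not carry over. Pictures are saved under pics/ and viewed, at most 14 in all, crops included, and the job is handed in when it is done.

Besides the shell and the picture viewer there is one more tool, called after "Request:" in YAML: its name, and indented under it one key for each argument. drive_tool: Moves the arm, as the interface text tells. Its arguments: {"type":"object","properties":{"rows":{"type":"array"}},"required":["rows"]}

```bash
ls; mkdir -p pics; python3 - <<'E'
from plant import bot, viewer
import cv2
for n in("scene","top"):
    im=viewer.capture(n); cv2.imwrite(f"pics/{n}0.png",cv2.resize(im[:,:,::-1],(800,600),interpolation=cv2.INTER_CUBIC))
    cv2.imwrite(f"{n}_raw.png",im[:,:,::-1])
    m=viewer.camera_model(n); print(n,m)
print(bot.state())
E
```

```text
pics
scene {'intrinsics': array([[489.14717963,   0.        , 248.66161377],
       [  0.        , 489.14717963, 194.88743086],
       [  0.        ,   0.        ,   1.        ]]), 'R': array([[-1.61921611e-01,  9.86803537e-01,  4.13232584e-04],
       [ 7.22499295e-01,  1.18837936e-01, -6.81081723e-01],
       [-6.72142961e-01, -1.09983290e-01, -7.32207290e-01]]), 't': array([ 0.10015148, -0.32655977,  1.60145562])}
top {'intrinsics': array([[413.50591197,   0.        , 251.53860822],
       [  0.        , 413.50591197, 183.07066461],
       [  0.        ,   0.        ,   1.        ]]), 'R': array([[-0.01834511, -0.99974381, -0.0132582 ],
       [-0.98999482,  0.02001855, -0.13967643],
       [ 0.13990606,  0.01056317, -0.99010844]]), 't': array([0.00928775, 0.49585144, 1.25876145])}
{'clock': 0.1, 'q': array([-1.31712572e+00,  1.59025530e-01,  1.59812894e+00,  7.82437202e-07,
        1.38619534e+00, -2.10109526e-01]), 'qvel': array([ 0.00141267, -0.00116055, -0.00218869, -0.00070083,  0.00061372,
       -0.00177899]), 'joint_efforts': array([-4.15043714e-04, -3.96991932e+01, -3.32337213e+01, -1.95408984e-04,
        4.19289645e-03, -2.06816985e-06]), 'eef_pos': array([ 0.25705103, -0.51372815,  0.23038183]), 'orientation': array([-8.78380228e-04,  9.73233404e-01,  2.29817251e-01, -1.87500235e-05]), 'ft_force': array([ 0.2976418 , -0.25679253, -0.28850046]), 'wrist_torque': array([ 0.06289242,  0.01692958, -0.01107445]), 'grasp_force': 0.0, 'width': 0.0854341410011055}
```

View pics/scene0.png

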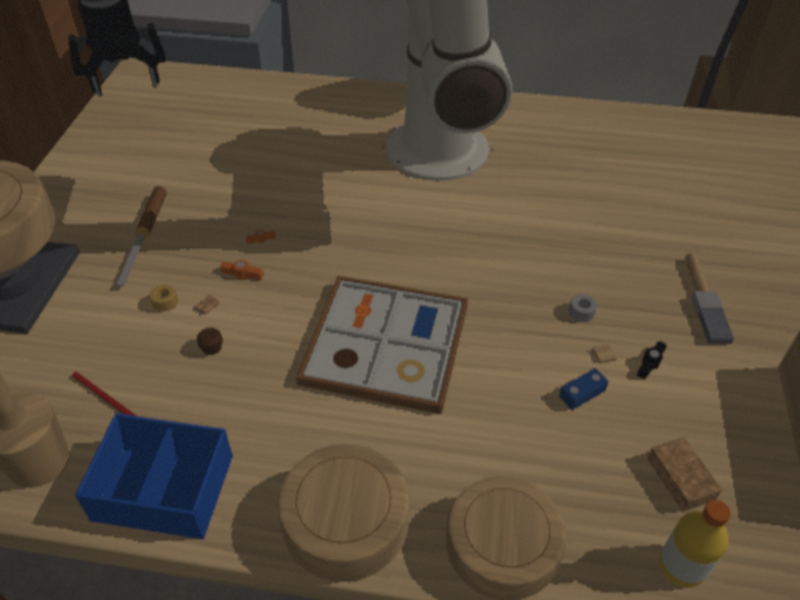

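View pics/top0.png

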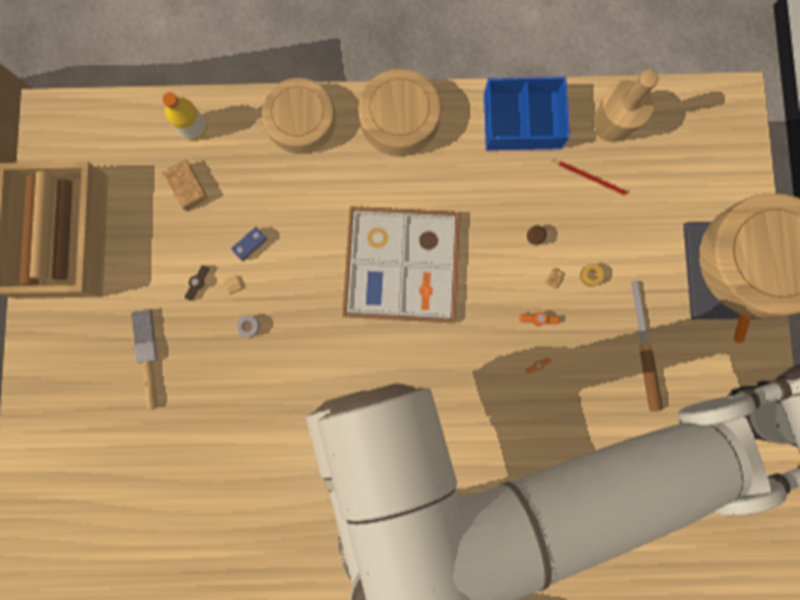

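Both views show the same layout. In top-view pixels (of 800x600):
- **Wing handle:** candidates are the larger orange one (540,319), the small orange one (539,366), the black one (198,283) and an orange tool handle (741,328). I choose (540,319).
- **Collar:** brass (593,273) or steel (249,325). I choose brass.
- **Knob:** (537,235).
- **Jaw:** (249,243).

Next are close crops.

```bash
python3 - <<'E'
import cv2,numpy as np
def grid(n,x0,y0,w,h,s,out):
    c=cv2.resize(cv2.imread(n)[y0:y0+h,x0:x0+w],None,fx=s,fy=s,interpolation=cv2.INTER_CUBIC)
    c=cv2.convertScaleAbs(c,alpha=1.3)
    for x in range((x0+9)//10*10,x0+w,10):
        cv2.line(c,((x-x0)*s,0),((x-x0)*s,5),(0,0,255),1); cv2.putText(c,str(x),((x-x0)*s,15),0,.35,(0,0,255),1)
    for y in range((y0+9)//10*10,y0+h,10):
        cv2.line(c,(0,(y-y0)*s),(5,(y-y0)*s),(0,0,255),1); cv2.putText(c,str(y),(6,(y-y0)*s+4),0,.35,(0,0,255),1)
    cv2.imwrite(out,c)
grid("top_raw.png",325,135,75,110,5,"pics/a.png")
grid("scene_raw.png",90,110,90,125,4,"pics/b.png")
a,b=cv2.imread("pics/a.png"),cv2.imread("pics/b.png")
H=max(a.shape[0],b.shape[0]); p=lambda i:cv2.copyMakeBorder(i,0,H-i.shape[0],0,0,0)
cv2.imwrite("pics/right.png",np.hstack([p(a),p(b)]))
grid("top_raw.png",215,130,85,80,4,"pics/a.png")
grid("scene_raw.png",190,175,112,92,4,"pics/b.png")
a,b=cv2.imread("pics/a.png"),cv2.imread("pics/b.png")
H=max(a.shape[0],b.shape[0]);cv2.imwrite("pics/tray.png",np.hstack([p(a),p(b)]))
grid("top_raw.png",115,140,65,80,5,"pics/a.png")
grid("scene_raw.png",350,180,85,85,5,"pics/b.png")
a,b=cv2.imread("pics/a.png"),cv2.imread("pics/b.png")
H=max(a.shape[0],b.shape[0]);cv2.imwrite("pics/left.png",np.hstack([p(a),p(b)]))
E
```

```text
(no output)
```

View pics/right.png

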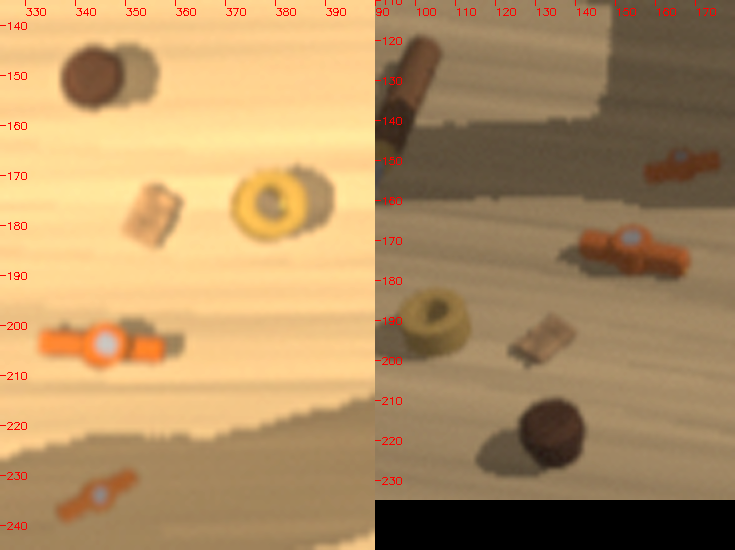

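View pics/tray.png

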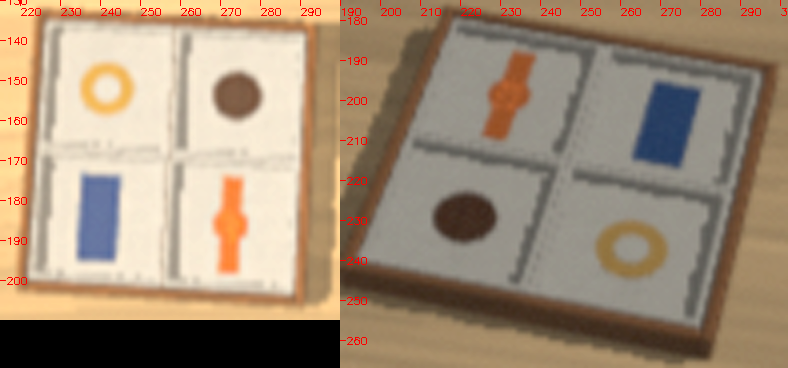

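View pics/left.png

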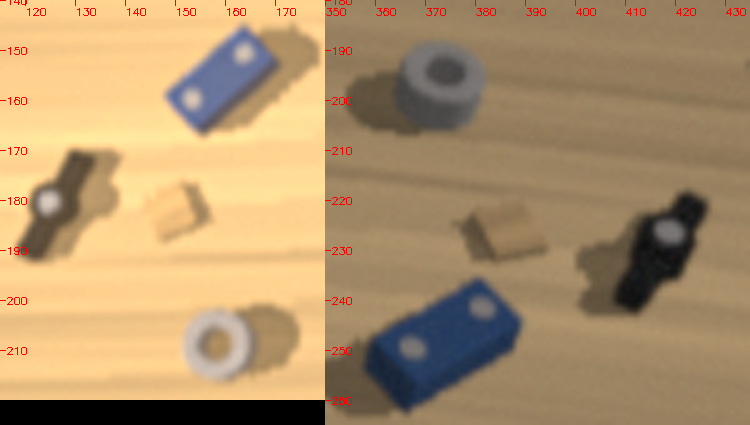

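The crops confirm the choices. The large orange wing is at top (346,204), with its arms running almost along the image columns; the small one at (345,234) is ignored. The jaw screws are at top (154,160) and (164,151). I triangulate these now.

```bash
cat > geo.py <<'E'
from plant import bot, viewer
import numpy as np, cv2
C={n:viewer.camera_model(n) for n in("scene","top")}
P={n:m["intrinsics"]@np.c_[m["R"],m["t"]] for n,m in C.items()}
def tri(t,s,o=.4):
    X=cv2.triangulatePoints(P["top"],P["scene"],np.array(t,float)-o,np.array(s,float)-o)[:,0]; return X[:3]/X[3]
def atz(n,p,z,o=.4):
    m=C[n]; d=m["R"].T@np.linalg.solve(m["intrinsics"],[p[0]-o,p[1]-o,1]); c=-m["R"].T@m["t"]; return (c+d*(z-c[2])/d[2])
def proj(n,X):
    x=P[n]@np.r_[X,1]; return x[:2]/x[2]
E
python3 - <<'E'
from geo import *
np.set_printoptions(precision=4,suppress=True)
pts=dict(wing=[(346.4,203.8),(154,169.25),.024],brass=[(379.2,175.8),(105.5,187.25),.024],knob=[(343.4,150.4),(134.5,218.25),.021],
jawA=[(153.6,159.6),(367.4,249.4),.026],jawB=[(164,150.6),(381.4,241.4),.026],
bring=[(241.75,152),(262.75,237),.012],bknob=[(274.25,153.75),(221,229.25),.012],bjaw=[(239.75,184.25),(271.75,206),.012],bwing=[(272.75,186),(232.25,198.75),.012])
for k,(t,s,z) in pts.items(): print(k,tri(t,s),atz("top",t,z),atz("scene",s,z))
for k,a,b,z in [("wing ends",(332.8,203.4),(358,205),.018),("bwing ends",(273.2,175),(271.9,197.5),.012),("bjaw",(240.3,174),(238.6,195),.012)]:
    d=atz("top",a,z)-atz("top",b,z); print(k,d,np.degrees(np.arctan2(d[1],d[0])),(atz("top",a,z)+atz("top",b,z))/2)
E
```

```text
wing [ 0.4271 -0.2931  0.0262] [ 0.4274 -0.294   0.024 ] [ 0.4249 -0.2938  0.024 ]
brass [ 0.513  -0.3994  0.0262] [ 0.5138 -0.4015  0.024 ] [ 0.5111 -0.3996  0.024 ]
knob [ 0.5983 -0.2928  0.0205] [ 0.5985 -0.2937  0.021 ] [ 0.5988 -0.2918  0.021 ]
jawA [0.5857 0.2966 0.0053] [0.5803 0.3117 0.026 ] [0.6059 0.2785 0.026 ]
jawB [0.603  0.2918 0.0545] [0.6089 0.2788 0.026 ] [0.5767 0.3113 0.026 ]
bring [0.6013 0.0307 0.0157] [0.6022 0.0309 0.012 ] [0.5984 0.0304 0.012 ]
bknob [ 0.5936 -0.0736  0.015 ] [ 0.5942 -0.0735  0.012 ] [ 0.5912 -0.0745  0.012 ]
bjaw [0.4971 0.0389 0.0144] [0.4974 0.0388 0.012 ] [0.495  0.0387 0.012 ]
bwing [ 0.4893 -0.0656  0.0149] [ 0.4897 -0.066   0.012 ] [ 0.4866 -0.066   0.012 ]
wing ends [0.0066 0.0786 0.    ] 85.21936939430573 [ 0.4267 -0.2921  0.018 ]
bwing ends [ 0.0721 -0.006   0.    ] -4.724514656934786 [ 0.4891 -0.0654  0.012 ]
bjaw [ 0.0674 -0.0064  0.    ] -5.398284670311309 [0.4968 0.0398 0.012 ]
```

Request:
drive_tool:
  rows:
    - [[17.0,22.1,-13],[0,0,1.023],0.65]
    - [[17.0,22.1,-13],[0,0,1.023],0.65]
    - [[17.0,22.1,-13],[0,0,1.023],0.65]
    - [[17.0,22.1,-13],[0,0,1.023],0.65]
    - [[17.0,22.1,-13],[0,0,1.023],0.65]
    - [[17.0,22.1,-13],[0,0,1.023],0.65]
    - [[17.0,22.1,-13],[0,0,1.023],0.65]
    - [[17.0,22.1,-13],[0,0,1.023],0.65]
    - [[17.0,22.1,-13],[0,0,1.023],0.65]
    - [[17.0,22.1,-13],[0,0,1.023],0.65]

```text
clock: 0.93
eef_pos: [0.427, -0.2925, 0.1007]
orientation: [-0.001, 0.736, 0.677, -0.0]
ft_force: [0.2, -0.3, -0.5]
width: 0.0552
grasp_force: 0.0
```

Request:
drive_tool:
  rows:
    - [[0,0,-4],[0,0,0],0.65]
    - [[0,0,-7],[0,0,0],0.65]
    - [[0,0,-8.5],[0,0,0],0.65]
    - [[0,0,-9.3],[0,0,0],0.65]
    - [[0,0,-9.6],[0,0,0],0.65]
    - [[0,0,-9.6],[0,0,0],0.0]
    - [[0,0,-9.6],[0,0,0],0.0]
    - [[0,0,-9.6],[0,0,0],0.0]
    - [[0,0,-9.6],[0,0,0],0.0]
    - [[0,0,-9.6],[0,0,0],0.0]

```text
clock: 1.77
eef_pos: [0.4283, -0.2949, 0.0073]
orientation: [0.002, 0.736, 0.677, -0.0]
ft_force: [-1.3, -0.5, 6.0]
width: 0.0262
grasp_force: 59.4
```

Request:
drive_tool:
  rows:
    - [[0,0,2],[0,0,0],0.0]
    - [[0,0,5],[0,0,0],0.0]
    - [[0,0,8],[0,0,0],0.0]
    - [[0,0,9],[0,0,0],0.0]
    - [[0,0,9],[0,0,0],0.0]
    - [[0,0,9],[0,0,0],0.0]

```text
clock: 2.27
eef_pos: [0.4272, -0.2932, 0.0952]
orientation: [0.0, 0.736, 0.677, 0.0]
ft_force: [-0.6, -0.2, -1.5]
width: 0.0257
grasp_force: 59.1
```

```bash
cat >> geo.py <<'E'
def snap(out,*crops):
    "crops: (cam,x0,y0,w,h,s) side by side"
    L=[]
    for n,x0,y0,w,h,s in crops:
        im=viewer.capture(n)[:,:,::-1]
        c=cv2.convertScaleAbs(cv2.resize(im[y0:y0+h,x0:x0+w],None,fx=s,fy=s,interpolation=cv2.INTER_CUBIC),alpha=1.3)
        for x in range((x0+9)//10*10,x0+w,10): cv2.putText(c,str(x),((x-x0)*s,15),0,.35,(0,0,255),1); cv2.line(c,((x-x0)*s,0),((x-x0)*s,5),(0,0,255),1)
        for y in range((y0+9)//10*10,y0+h,10): cv2.putText(c,str(y),(6,(y-y0)*s+4),0,.35,(0,0,255),1); cv2.line(c,(0,(y-y0)*s),(5,(y-y0)*s),(0,0,255),1)
        L.append(c)
    H=max(c.shape[0] for c in L)
    cv2.imwrite(out,np.hstack([cv2.copyMakeBorder(c,0,H-c.shape[0],0,0,0) for c in L]))
E
python3 -c "
from geo import *
snap('pics/g1.png',('top',310,160,80,90,4),('scene',100,100,110,110,4))
s=bot.state();print(s['eef_pos'],s['width'],s['grasp_force'],s['orientation'])"
```

```text
[ 0.42617966 -0.29213526  0.09334949] 0.02584751736277748 59.11340832710266 [-1.72585560e-03  7.36192940e-01  6.76769515e-01  1.60584139e-06]
```

View pics/g1.png

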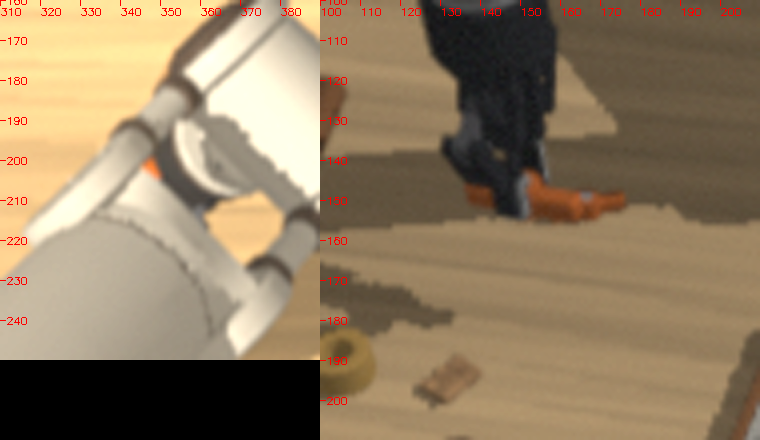

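The wing is held level. Its left end is at scene (137,149) and its right end at about (165,152), with the finger at 147. I'll check the offset along its length.

```bash
python3 -c "
from geo import *
for z in(.09,.1):
  for dy in(-.039,0,.039): print(z,dy,proj('scene',[.427+.0033*(dy/.039),-.2925+dy,z])+.4)
"
```

```text
0.09 -0.039 [136.75531829 149.25843128]
0.09 0 [150.67933792 151.70529977]
0.09 0.039 [164.74557761 154.1771606 ]
0.1 -0.039 [136.11441757 146.39219284]
0.1 0 [150.11522538 148.83848361]
0.1 0.039 [164.25986408 151.30990523]
```

Request:
drive_tool:
  rows:
    - [[6.2,22.7,0],[0,0,-1.564],0.0]
    - [[6.2,22.7,0],[0,0,-1.564],0.0]
    - [[6.2,22.7,0],[0,0,-1.564],0.0]
    - [[6.2,22.7,0],[0,0,-1.564],0.0]
    - [[6.2,22.7,0],[0,0,-1.564],0.0]
    - [[6.2,22.7,0],[0,0,-1.564],0.0]
    - [[6.2,22.7,0],[0,0,-1.564],0.0]
    - [[6.2,22.7,0],[0,0,-1.564],0.0]
    - [[6.2,22.7,0],[0,0,-1.564],0.0]
    - [[6.2,22.7,0],[0,0,-1.564],0.0]

```text
clock: 3.2
eef_pos: [0.4878, -0.0651, 0.0931]
orientation: [-0.001, 0.988, 0.156, -0.002]
ft_force: [0.2, -0.2, -1.1]
width: 0.0257
grasp_force: 59.1
```

Request:
drive_tool:
  rows:
    - [[0,0,0],[0,0,-0.45],0.0]
    - [[0,0,0],[0,0,-0.45],0.0]
    - [[0,0,0],[0,0,-0.45],0.0]
    - [[0,0,0],[0,0,-0.45],0.0]

```text
clock: 3.53
eef_pos: [0.4877, -0.0656, 0.0931]
orientation: [-0.001, 0.998, -0.069, -0.002]
ft_force: [-0.2, 0.3, -0.4]
width: 0.0255
grasp_force: 59.0
```

Request:
drive_tool:
  rows:
    - [[0.1,0,-3],[0,0,0.06],0.0]
    - [[0.1,0,-5.5],[0,0,0.06],0.0]
    - [[0.1,0,-6.7],[0,0,0.06],0.0]
    - [[0.1,0,-7.1],[0,0,0.06],0.0]
    - [[0.1,0,-7.3],[0,0,0.06],0.0]
    - [[0.1,0,-7.3],[0,0,0.06],0.0]
    - [[0.1,0,-7.3],[0,0,0.06],0.0]

```text
clock: 4.12
eef_pos: [0.4908, -0.0665, 0.0229]
orientation: [0.0, 0.999, -0.036, 0.001]
ft_force: [0.8, -0.2, -1.0]
width: 0.0256
grasp_force: 59.1
```

Request:
drive_tool:
  rows:
    - [[-0.1,0,-0.2],[0,0,0],0.0]
    - [[-0.1,0,-0.3],[0,0,0],0.0]
    - [[-0.1,0,-0.3],[0,0,0],0.0]
    - [[-0.1,0,-0.3],[0,0,0],0.0]

```text
clock: 4.45
eef_pos: [0.4894, -0.0663, 0.0196]
orientation: [0.0, 0.999, -0.036, 0.0]
ft_force: [1.2, -0.2, -1.6]
width: 0.0262
grasp_force: 59.1
```

Request:
drive_tool:
  rows:
    - [[0,0,-0.1],[0,0,0],0.0]
    - [[0,0,-0.1],[0,0,0],0.5]
    - [[0,0,-0.1],[0,0,0],0.5]
    - [[0,0,-0.1],[0,0,0],0.5]
    - [[0,0,2],[0,0,0],0.5]
    - [[0,0,6],[0,0,0],0.7]
    - [[0,0,10],[0,0,0],0.7]
    - [[0,0,10],[0,0,0],0.7]

```text
clock: 5.12
eef_pos: [0.4945, -0.0682, 0.1274]
orientation: [0.002, 0.999, -0.036, 0.007]
ft_force: [2.1, -0.6, 0.5]
width: 0.0598
grasp_force: 0.0
```

Request:
drive_tool:
  rows:
    - [[11.0,-22.7,-1.8],[0,0,0],0.75]
    - [[11.0,-22.7,-1.8],[0,0,0],0.75]
    - [[11.0,-22.7,-1.8],[0,0,0],0.75]
    - [[11.0,-22.7,-1.8],[0,0,0],0.75]
    - [[11.0,-22.7,-1.8],[0,0,0],0.75]
    - [[11.0,-22.7,-1.8],[0,0,0],0.75]
    - [[11.0,-22.7,-1.8],[0,0,0],0.75]
    - [[11.0,-22.7,-1.8],[0,0,0],0.75]
    - [[11.0,-22.7,-1.8],[0,0,0],0.75]
    - [[11.0,-22.7,-1.8],[0,0,0],0.75]

```text
clock: 5.95
eef_pos: [0.5989, -0.2919, 0.1012]
orientation: [-0.0, 0.999, -0.036, -0.0]
ft_force: [-0.7, -0.7, 0.9]
width: 0.0642
grasp_force: 0.0
```

```bash
python3 -c "
from geo import *
print(bot.state()['eef_pos'])
snap('pics/w1.png',('top',215,130,85,80,4),('scene',190,165,110,100,4))"
```

```text
[ 0.59889083 -0.29188317  0.10123405]
```

View pics/w1.png

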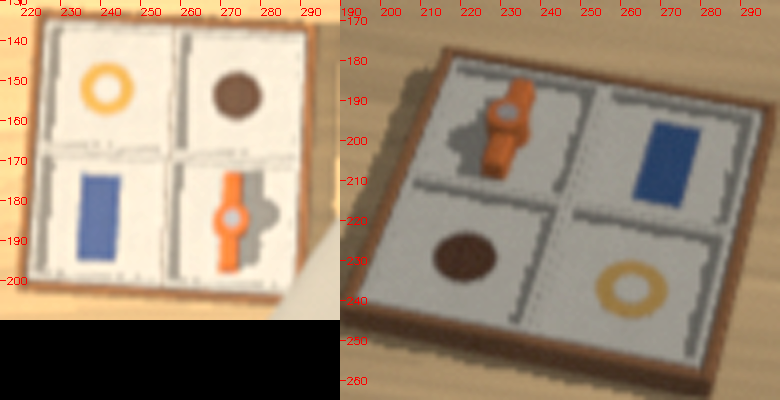

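The wing sits flat on its silhouette, with its dot at top (273,185) and scene (232,193). Next is the knob.

Request:
drive_tool:
  rows:
    - [[0,-0.05,-4],[0,0,0],0.75]
    - [[0,-0.05,-7],[0,0,0],0.75]
    - [[0,-0.05,-8.5],[0,0,0],0.75]
    - [[0,-0.05,-9.2],[0,0,0],0.75]
    - [[0,-0.05,-9.5],[0,0,0],0.75]
    - [[0,-0.05,-9.5],[0,0,0],0.0]
    - [[0,-0.05,-9.5],[0,0,0],0.0]
    - [[0,-0.05,-9.5],[0,0,0],0.0]
    - [[0,-0.05,-9.5],[0,0,0],0.0]

```text
clock: 6.8
eef_pos: [0.6008, -0.2949, 0.0088]
orientation: [0.001, 0.999, -0.036, 0.002]
ft_force: [-0.1, -0.0, 5.7]
width: 0.0375
grasp_force: 60.6
```

Request:
drive_tool:
  rows:
    - [[0,0,2],[0,0,0],0.0]
    - [[0,0,5],[0,0,0],0.0]
    - [[0,0,8],[0,0,0],0.0]
    - [[0,0,9.5],[0,0,0],0.0]
    - [[0,0,9.5],[0,0,0],0.0]
    - [[0,0,9.5],[0,0,0],0.0]

```text
clock: 7.3
eef_pos: [0.5999, -0.2943, 0.1026]
orientation: [0.001, 0.999, -0.036, 0.001]
ft_force: [0.1, 0.1, -1.0]
width: 0.0377
grasp_force: 60.4
```

```bash
python3 -c "
from geo import *
s=bot.state();print(s['eef_pos'],s['width'])
print(proj('scene',s['eef_pos']+[0,0,.02]),proj('scene',s['eef_pos']))
snap('pics/k1.png',('scene',90,130,100,100,4))"
```

```text
[ 0.59987456 -0.2943024   0.10263903] 0.037659575917101326
[125.4560509  189.89131285] [127.01403028 195.72110602]
```

View pics/k1.png

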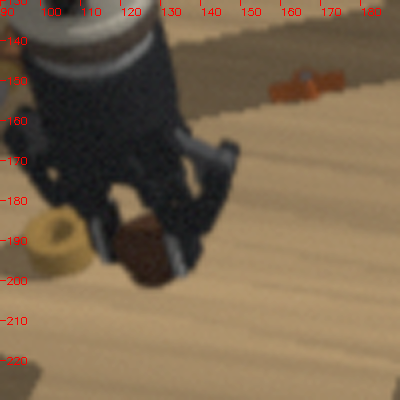

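The knob is held upright at scene (126,192).

Request:
drive_tool:
  rows:
    - [[-0.55,22,0],[0,0,0],0.0]
    - [[-0.55,22,0],[0,0,0],0.0]
    - [[-0.55,22,0],[0,0,0],0.0]
    - [[-0.55,22,0],[0,0,0],0.0]
    - [[-0.55,22,0],[0,0,0],0.0]
    - [[-0.55,22,0],[0,0,0],0.0]
    - [[-0.55,22,0],[0,0,0],0.0]
    - [[-0.55,22,0],[0,0,0],0.0]
    - [[-0.55,22,-3],[0,0,0],0.0]
    - [[-0.55,22,-5],[0,0,0],0.0]

```text
clock: 8.18
eef_pos: [0.594, -0.0758, 0.0503]
orientation: [0.0, 0.999, -0.037, 0.0]
ft_force: [-0.5, 0.5, -1.1]
width: 0.0377
grasp_force: 60.5
```

Request:
drive_tool:
  rows:
    - [[0,0,-1.5],[0,0,0],0.0]
    - [[0,0,-2.5],[0,0,0],0.0]
    - [[0,0,-2.9],[0,0,0],0.0]
    - [[0,0,-3.0],[0,0,0],0.0]
    - [[0,0,-3.0],[0,0,0],0.0]
    - [[0,0,-3.0],[0,0,0],0.0]

```text
clock: 8.68
eef_pos: [0.5943, -0.0747, 0.0218]
orientation: [0.0, 0.999, -0.037, 0.001]
ft_force: [0.3, -0.5, -0.8]
width: 0.0376
grasp_force: 60.5
```

Request:
drive_tool:
  rows:
    - [[0,0,-0.1],[0,0,0],0.0]
    - [[0,0,-0.1],[0,0,0],0.0]
    - [[0,0,-0.1],[0,0,0],0.65]
    - [[0,0,-0.1],[0,0,0],0.65]
    - [[0,0,-0.1],[0,0,0],0.65]
    - [[0,0,1.5],[0,0,0],0.65]
    - [[0,0,5],[0,0,0],0.7]
    - [[0,0,9],[0,0,0],0.75]
    - [[0,0,9],[0,0,0],0.75]

```text
clock: 9.43
eef_pos: [0.599, -0.0753, 0.1201]
orientation: [0.002, 0.999, -0.036, 0.007]
ft_force: [0.5, 0.1, 2.2]
width: 0.0641
grasp_force: 0.0
```

Request:
drive_tool:
  rows:
    - [[-8.1,-32.65,-1],[0,0,0],0.7]
    - [[-8.1,-32.65,-1],[0,0,0],0.7]
    - [[-8.1,-32.65,-1],[0,0,0],0.7]
    - [[-8.1,-32.65,-1],[0,0,0],0.7]
    - [[-8.1,-32.65,-1],[0,0,0],0.7]
    - [[-8.1,-32.65,-1],[0,0,0],0.7]
    - [[-8.1,-32.65,-1],[0,0,0],0.7]
    - [[-8.1,-32.65,-1],[0,0,0],0.7]
    - [[-8.1,-32.65,-1],[0,0,0],0.7]
    - [[-8.1,-32.65,-1],[0,0,0],0.7]

```text
clock: 10.27
eef_pos: [0.5117, -0.4027, 0.1011]
orientation: [0.0, 0.999, -0.038, 0.0]
ft_force: [0.0, -0.1, 0.0]
width: 0.0601
grasp_force: 0.0
```

Request:
drive_tool:
  rows:
    - [[0,0,-4],[0,0,0],0.7]
    - [[0,0,-7],[0,0,0],0.7]
    - [[0,0,-8.5],[0,0,0],0.7]
    - [[0,0,-9.2],[0,0,0],0.7]
    - [[0,0,-9.5],[0,0,0],0.7]
    - [[0,0,-9.5],[0,0,0],0.0]
    - [[0,0,-9.5],[0,0,0],0.0]
    - [[0,0,-9.5],[0,0,0],0.0]
    - [[0,0,-9.5],[0,0,0],0.0]

```text
clock: 11.02
eef_pos: [0.5138, -0.4011, 0.0082]
orientation: [0.001, 0.999, -0.036, 0.001]
ft_force: [-0.4, 1.2, 3.4]
width: 0.0419
grasp_force: 61.4
```

Request:
drive_tool:
  rows:
    - [[0,0,2],[0,0,0],0.0]
    - [[0,0,5],[0,0,0],0.0]
    - [[0,0,8],[0,0,0],0.0]
    - [[0,0,9.5],[0,0,0],0.0]
    - [[0,0,9.5],[0,0,0],0.0]
    - [[0,0,9.5],[0,0,0],0.0]

```text
clock: 11.52
eef_pos: [0.513, -0.4007, 0.1021]
orientation: [0.001, 0.999, -0.036, 0.001]
ft_force: [-0.1, 0.7, -3.7]
width: 0.0424
grasp_force: 61.6
```

```bash
python3 -c "
from geo import *
s=bot.state();print(s['eef_pos'],s['width'])
snap('pics/c1.png',('scene',70,110,90,90,4),('top',215,130,85,80,4))"
```

```text
[ 0.51302157 -0.40069711  0.10210016] 0.042366770408659826
```

View pics/c1.png

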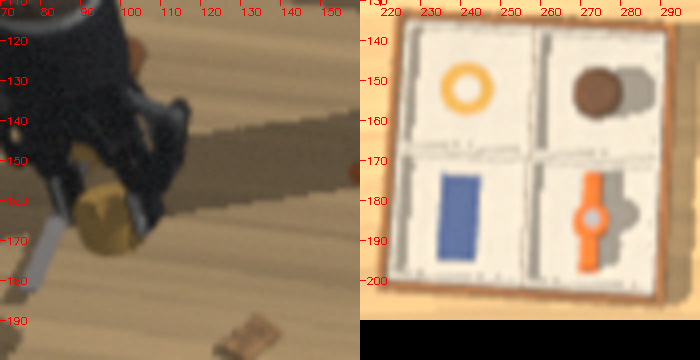

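The knob stands on its disc (top (274,153)) and the collar is held level. I carry it to its bay.

Request:
drive_tool:
  rows:
    - [[8.9,43.1,0],[0,0,0],0.0]
    - [[8.9,43.1,0],[0,0,0],0.0]
    - [[8.9,43.1,0],[0,0,0],0.0]
    - [[8.9,43.1,0],[0,0,0],0.0]
    - [[8.9,43.1,0],[0,0,0],0.0]
    - [[8.9,43.1,0],[0,0,0],0.0]
    - [[8.9,43.1,0],[0,0,0],0.0]
    - [[8.9,43.1,0],[0,0,0],0.0]
    - [[8.9,43.1,0],[0,0,0],0.0]
    - [[8.9,43.1,0],[0,0,0],0.0]

```text
clock: 12.45
eef_pos: [0.5954, 0.0102, 0.0989]
orientation: [-0.0, 0.999, -0.036, -0.002]
ft_force: [0.9, -0.1, -2.4]
width: 0.0421
grasp_force: 61.8
```

Request:
drive_tool:
  rows:
    - [[0.45,2.2,0],[0,0,0],0.0]
    - [[0.45,2.2,0],[0,0,0],0.0]
    - [[0.45,2.2,-3],[0,0,0],0.0]
    - [[0.45,2.2,-6],[0,0,0],0.0]
    - [[0.45,2.2,-7.5],[0,0,0],0.0]
    - [[0.45,2.2,-7.9],[0,0,0],0.0]
    - [[0.45,2.2,-8],[0,0,0],0.0]
    - [[0.45,2.2,-8],[0,0,0],0.0]

```text
clock: 13.12
eef_pos: [0.5999, 0.0295, 0.0193]
orientation: [-0.0, 0.999, -0.037, -0.002]
ft_force: [0.4, -0.1, -2.5]
width: 0.0418
grasp_force: 66.7
```

Request:
drive_tool:
  rows:
    - [[0,0,0],[0,0,0],0.0]
    - [[0,0,0],[0,0,0],0.64]
    - [[0,0,0],[0,0,0],0.64]
    - [[0,0,0],[0,0,0],0.64]
    - [[0,0,1.5],[0,0,0],0.64]
    - [[0,0,5],[0,0,0],0.64]
    - [[0,0,8.5],[0,0,0],0.64]
    - [[0,0,8.5],[0,0,0],0.64]

```text
clock: 13.78
eef_pos: [0.607, 0.0291, 0.1149]
orientation: [0.001, 0.999, -0.036, 0.007]
ft_force: [0.7, -0.4, 1.8]
width: 0.0547
grasp_force: 0.0
```

Request:
drive_tool:
  rows:
    - [[-0.8,26.5,-0.5],[0,0,-0.777],0.64]
    - [[-0.8,26.5,-0.5],[0,0,-0.777],0.64]
    - [[-0.8,26.5,-0.5],[0,0,-0.777],0.64]
    - [[-0.8,26.5,-0.5],[0,0,-0.777],0.64]
    - [[-0.8,26.5,-0.5],[0,0,-0.777],0.64]
    - [[-0.8,26.5,-0.5],[0,0,-0.777],0.64]
    - [[-0.8,26.5,-0.5],[0,0,-0.777],0.64]
    - [[-0.8,26.5,-0.5],[0,0,-0.777],0.64]
    - [[-0.8,26.5,-0.5],[0,0,-0.777],0.64]
    - [[-0.8,26.5,-0.5],[0,0,-0.777],0.64]

```text
clock: 14.62
eef_pos: [0.5937, 0.2943, 0.1014]
orientation: [0.0, 0.911, -0.412, 0.0]
ft_force: [-0.5, -0.5, 0.1]
width: 0.0544
grasp_force: 0.0
```

Request:
drive_tool:
  rows:
    - [[0,0,-4],[0,0,0],0.64]
    - [[0,0,-7],[0,0,0],0.64]
    - [[0,0,-8.5],[0,0,0],0.64]
    - [[0,0,-9.2],[0,0,0],0.64]
    - [[0,0,-9.5],[0,0,0],0.64]
    - [[0,0,-9.5],[0,0,0],0.0]
    - [[0,0,-9.5],[0,0,0],0.0]
    - [[0,0,-9.5],[0,0,0],0.0]
    - [[0,0,-9.5],[0,0,0],0.0]

```text
clock: 15.37
eef_pos: [0.5952, 0.2952, 0.0086]
orientation: [-0.001, 0.911, -0.412, 0.002]
ft_force: [-0.4, -0.6, 5.0]
width: 0.0305
grasp_force: 62.4
```

Request:
drive_tool:
  rows:
    - [[0,0,2],[0,0,0],0.0]
    - [[0,0,5],[0,0,0],0.0]
    - [[0,0,8],[0,0,0],0.0]
    - [[0,0,9.5],[0,0,0],0.0]
    - [[0,0,9.5],[0,0,0],0.0]
    - [[0,0,9.5],[0,0,0],0.0]

```text
clock: 15.87
eef_pos: [0.5941, 0.295, 0.1023]
orientation: [-0.001, 0.911, -0.412, 0.001]
ft_force: [-0.3, 0.1, -1.9]
width: 0.0307
grasp_force: 61.9
```

```bash
python3 -c "
from geo import *
s=bot.state();e=s['eef_pos'];print(e,s['width'])
d=np.array([.66,-.75,0])
for k in(-.035,.035): print(proj('scene',e+d*k+[0,0,.017])+.4)
snap('pics/j1.png',('scene',330,170,100,100,4),('top',215,130,85,80,4))"
```

```text
[0.59407928 0.29504977 0.10231745] 0.030720442527656957
[394.15946321 214.4472896 ]
[370.47734349 227.31080276]
```

View pics/j1.png

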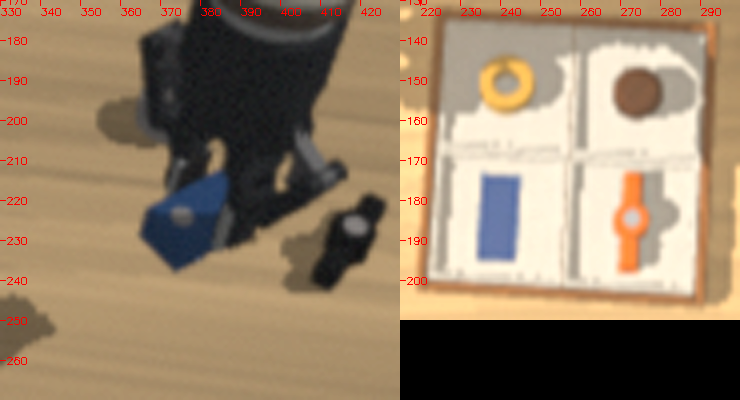

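The jaw is gripped squarely, and the collar sits on its ring at top (242,151). Carrying the jaw to its bay.

Request:
drive_tool:
  rows:
    - [[-9.7,-25.6,0],[0,0,0.771],0.0]
    - [[-9.7,-25.6,0],[0,0,0.771],0.0]
    - [[-9.7,-25.6,0],[0,0,0.771],0.0]
    - [[-9.7,-25.6,0],[0,0,0.771],0.0]
    - [[-9.7,-25.6,0],[0,0,0.771],0.0]
    - [[-9.7,-25.6,0],[0,0,0.771],0.0]
    - [[-9.7,-25.6,0],[0,0,0.771],0.0]
    - [[-9.7,-25.6,0],[0,0,0.771],0.0]
    - [[-9.7,-25.6,0],[0,0,0.771],0.0]
    - [[-9.7,-25.6,0],[0,0,0.771],0.0]

```text
clock: 16.8
eef_pos: [0.4956, 0.0391, 0.1001]
orientation: [-0.0, 0.999, -0.04, -0.001]
ft_force: [-0.1, 1.3, -1.2]
width: 0.0308
grasp_force: 61.9
```

Request:
drive_tool:
  rows:
    - [[0,0,-3],[0,0,0],0.0]
    - [[0,0,-6],[0,0,0],0.0]
    - [[0,0,-7.5],[0,0,0],0.0]
    - [[0,0,-7.9],[0,0,0],0.0]
    - [[0,0,-8],[0,0,0],0.0]
    - [[0,0,-8],[0,0,0],0.0]
    - [[0,0,-8],[0,0,0],0.0]

```text
clock: 17.38
eef_pos: [0.4967, 0.0397, 0.0212]
orientation: [-0.0, 0.999, -0.039, 0.0]
ft_force: [-0.7, 1.1, -0.6]
width: 0.0305
grasp_force: 62.4
```

Request:
drive_tool:
  rows:
    - [[0,0,-0.1],[0,0,0],0.0]
    - [[0,0,-0.1],[0,0,0],0.0]
    - [[0,0,-0.1],[0,0,0],0.55]
    - [[0,0,-0.1],[0,0,0],0.55]
    - [[0,0,-0.1],[0,0,0],0.55]
    - [[0,0,1.5],[0,0,0],0.55]
    - [[0,0,5],[0,0,0],0.55]
    - [[0,0,9],[0,0,0],0.55]
    - [[0,0,13],[0,0,0],0.55]
    - [[0,0,15],[0,0,0],0.55]

```text
clock: 18.22
eef_pos: [0.4988, 0.0384, 0.1767]
orientation: [0.001, 0.999, -0.039, 0.004]
ft_force: [0.9, -0.7, 1.0]
width: 0.047
grasp_force: 0.0
```

Request:
drive_tool:
  rows:
    - [[-10,-25,5],[0,0,0],0.6]
    - [[-10,-25,5],[0,0,0],0.6]
    - [[-10,-25,5],[0,0,0],0.6]
    - [[-10,-25,5],[0,0,0],0.6]
    - [[-10,-25,5],[0,0,0],0.6]
    - [[-10,-25,5],[0,0,0],0.6]
    - [[-10,-25,5],[0,0,0],0.6]
    - [[-10,-25,5],[0,0,0],0.6]

```text
clock: 18.88
eef_pos: [0.3954, -0.2155, 0.2228]
orientation: [0.002, 0.999, -0.042, 0.001]
ft_force: [-0.4, 0.2, 0.2]
width: 0.0508
grasp_force: 0.0
```

```bash
python3 -c "
from geo import *
snap('pics/f1.png',('top',215,130,85,80,4),('scene',190,165,110,100,4))"
```

```text
(no output)
```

View pics/f1.png

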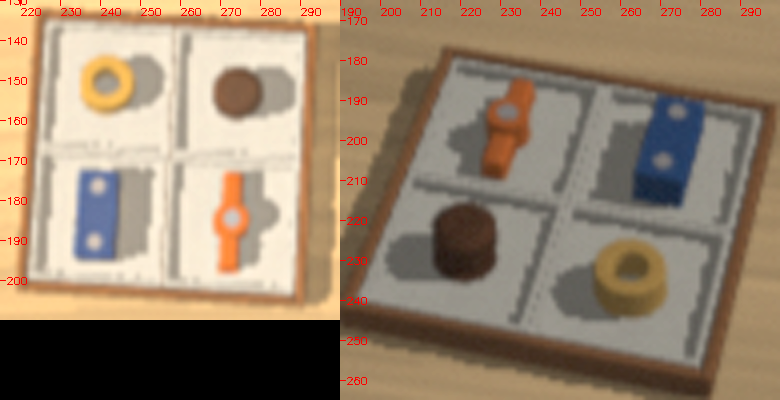

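All four parts sit on their silhouettes, flat and aligned. A quick numeric check before handing in:

```bash
python3 -c "
from geo import *
np.set_printoptions(precision=4,suppress=True)
for k,t,s,b in [('wing',(273,184.75),(231.75,193),(.4893,-.0656,.0149)),('ring',(241.5,150.75),(262.75,231.25),(.6013,.0307,.0157)),('jaw',(239,183.4),(272.25,198.9),(.4971,.0389,.0144))]:
  print(k,tri(t,s)-b)
print('knob',atz('top',(274.5,153.25),.033)-[.5942,-.0735,.033])
s=bot.state();print(s['clock'],abs(s['qvel']).max())
"
```

```text
wing [ 0.0009 -0.0003  0.0227]
ring [-0.0006 -0.0003  0.0214]
jaw [-0.0009  0.0006  0.0261]
knob [-0.0029  0.0001 -0.    ]
18.9833 0.04274958460475597
```

```bash
python3 -c "
from plant import bot
print(bot.finish_job())"
```

```text
the job is handed in; nothing more can be done
None
```

All four kit parts are in their matching compartments, about 1–3 mm off centre by my final camera check, the other vise's black wing handle and steel collar were left alone, and the job was handed in at about 19 s; no verdict was shown.

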